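# Zero the thickness gauge at the knife maker's bench

## Task

Before the next blade is measured, zero the larger of the two dial gauges, the one with nothing on its anvil: turn its knurled bezel until the broad zero mark on the dial lies under the tip of the needle, then let go. Leave the smaller gauge, which is holding a blade, as it is.

Things in the scene. Friction and masses are not known exactly. Their poses are not given: they have to be found in the camera images.
- bezel_grip (a point): Centre of the large gauge's bezel, on its upright axis, the point to grip about. The bezel is a plain upright metal cylinder, 64 mm across and 22 mm high, knurled, with a white dial facing up. This point is 10 mm below its top rim, 74 mm above the bench. Grip it across its diameter from above, in any direction: nothing of its stand beside it rises above 50 mm over the bench.
- bezel (a joint): Angle (rad) of the large bezel and its dial, counter-clockwise positive from above. 0: middle of the zero mark (the one broad black bar at the dial's edge, 11 x 8 mm; the others are thin lines) under the needle. Starts at 0.6 to 1.4, so turn it clockwise by that much. Light friction (0.06 N m), no click or stop at zero; stays where it is left.
- needle_tip (a point): Tip of the large gauge's black needle, just over the dial, 26 mm from the bezel's axis, on the robot's side of it. The needle does not turn with the bezel. The gauge's stand (iron foot 70 x 115 mm, post on the side away from the robot) is fixed to the bench, at the left or the right of two places, turned up to 0.6 rad.
- small_mark (a point): Middle of the broad zero mark on the smaller gauge's dial, 14 mm from that bezel's axis, 83 mm above the bench. Its bezel is 44 mm across, at the same height on the same kind of stand, and a steel knife blade is held under its plunger. Not to be disturbed.
There are look-alikes about, which are no part of the job. What is shaped like the part that bears bezel_grip but orange or purple is not meant.

How it is judged:
By the outcome, as a careful person would: the job done as asked, in the order asked, and still so for the second after the job is handed in, with the robot touching nothing.
It also fails if it takes over 32 s, if anything falls off the work surface, if the arm or the gripper's body presses on something with over 40 N, if the wrist force passes 120 N, or if a joint passes its speed limit or range.

## Robot

A 6-joint arm with a two-finger parallel gripper is mounted at the origin on the work surface. World frame = base frame: x ahead of the robot, y to its left, z up, the work surface at z = 0. Lengths are in m, angles in rad, forces in N, time in s.
With the tool pointing down it reaches from about 0.35 to 0.725 m from the base axis. Payload 6 kg.
Tool frame: the origin (TCP) lies at the very end of the fingers, on their centre line; the grasp point (between the pads) lies bot.pinch_z behind it (bot.pinch_z is the distance from the TCP to the grasp point, in m); z points along the fingers, y is the line along which they close (so a half turn about z gives the same grasp; the last joint's range is limited). The gripper opens to 85 mm and grips with 20 to 120 N. Pads are 22 mm wide; open, the fingers measure 114 mm over their backs; the gripper's body (76 mm by 85 mm) begins 54 mm behind the grasp point. The pads swing forward as they close: fully open they stand 13 mm farther back than shut.
Start: joints at [1.467, 0.04, 0.085, 0, -1.615, -0.334], TCP at [0.254, 0.543, 0.231] pointing down, gripper open.
Joint ranges: [-2.56, 2.56], [-1.29, 2.01], [-1.08, 1.49], [-3.29, 1.98], [-2.81, -0.18], [-2.99, 2.99]. Speed limits (rad/s): [2.57, 2.57, 3.01, 3.14, 3.14, 3.14].

## Interface

Orientations are given as a 3x3 rotation matrix whose columns are the frame's x, y, z axes.
In Python, from station import bot, vision gives the robot as it stands. The module is installed in compiled form; this text tells all that it offers. Calls block until the motion is done:
- bot.move_to(position, orientation): joint-space move of the TCP to a pose.
- bot.servo_line(position, feed=0.15, orientation=None, until_force=None): straight line of the TCP; orientation=None keeps the orientation; feed is the mean speed in m/s. With until_force (N) it stops when the force on the tool has changed by that much, and returns True; else False.
- bot.movej(angles): joint-space move.
- bot.set_gripper(opening, grasp_force=None): finger opening in m; grasp_force is the grip in N (None keeps the last); returns when the fingers have stopped.
- bot.wait(seconds).
- bot.ik(position, orientation): joint angles nearest the present ones, or None.
- bot.read_state(): the state.
- vision.camera(name): name is "scene" or "top"; returns a dict with "color" (400x640x3 uint8, red, green, blue), "mtx" (3x3 intrinsics, pixels), "k1" (the pictures are not rectified: a ray, as slopes to the right and down, at radius r is drawn at 1 + k1 r^2 times it, then the intrinsics apply), "extrinsics" (4x4, takes a point from world to camera coordinates). Camera axes: x right, y down, z forward; pixel columns grow to the right and rows downward; lengths in m; the calibration is good to about 2 mm. A picture is of the moment at which its call begins. There is no depth.
A pose or a line that the arm cannot do raises bot.IKError and nothing moves.
- bot.close_job(): hands the job in; it is judged then, once.
The state is a dict: "clock": time; "joints": joint angles; "qvel": joint speeds; "tau": joint torques, N m; "tcp_pos": TCP position; "eef_rot": TCP orientation; "contact_force": force on the tool from outside, world axes, zero at the start; "torque": the same for the moment, N m; "finger_gap": finger opening in m; "finger_force": force on a finger pad.
Only numpy, scipy, OpenCV 4.12 (cv2) and the standard library are available. Lean on these libraries where they do the work, as an engineer would, in place of code of your own. Each camera call takes 0.05 s, during which the arm holds its last target. There are 200 camera calls.

## Working session

There is one attempt and no reset: what is moved stays moved. The work goes in short steps, each a Python script; the robot and the scene stay as the last script left them, time stands still between calls to the robot, and variables do not carry over. Pictures are saved under pics/ and viewed, at most 10 in all, crops included, and the job is handed in when it is done.

```bash
mkdir -p pics; python3 - <<'E'
from station import bot,vision
import cv2
for n in("scene","top"):
    c=vision.camera(n); cv2.imwrite(f"pics/{n}0.png",c["color"][:,:,::-1]); print(n,c["mtx"].tolist(),c["k1"],c["extrinsics"].round(3).tolist())
print(bot.pinch_z,bot.read_state()["clock"],bot.read_state()["eef_rot"])
E
```

```text
scene [[377.853907421607, 0.0, 326.62681545797307], [0.0, 377.853907421607, 205.24130712126154], [0.0, 0.0, 1.0]] 0.010392902434953503 [[-0.271, 0.963, -0.0, 0.135], [0.814, 0.229, -0.533, -0.348], [-0.513, -0.145, -0.846, 1.11], [0.0, 0.0, 0.0, 1.0]]
top [[478.9463700089686, 0.0, 321.72661036814924], [0.0, 478.9463700089686, 195.89668720936697], [0.0, 0.0, 1.0]] 0.0057500475941646215 [[-0.091, -0.996, 0.004, 0.015], [-0.976, 0.088, -0.199, 0.516], [0.198, -0.022, -0.98, 0.994], [0.0, 0.0, 0.0, 1.0]]
0.0187 0.1 [[ 9.05681338e-01 -4.23958748e-01 -5.42332169e-04]
 [-4.23959066e-01 -9.05680064e-01 -1.52705924e-03]
 [ 1.56230689e-04  1.61295569e-03 -9.99998687e-01]]
```

View pics/scene0.png

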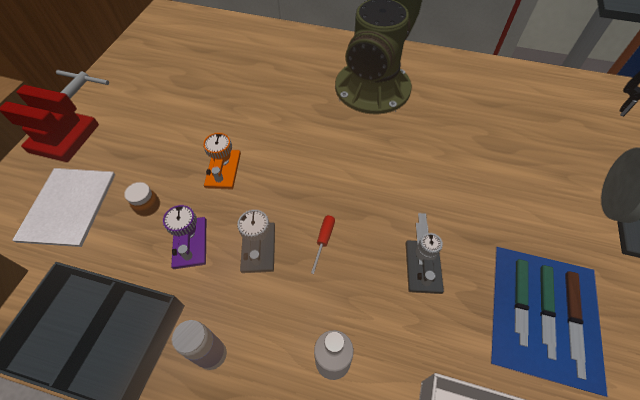

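View pics/top0.png

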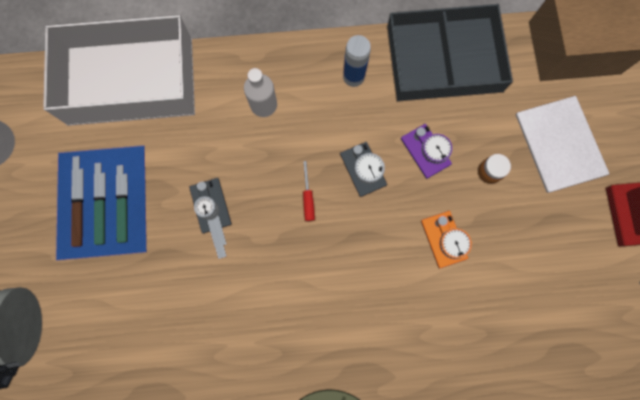

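The scene view shows the large grey gauge at about (253,222). In the top view it is at (369,167). The small gauge with its blade is at (431,243) in scene and (205,207) in top, and the orange and purple gauges are look-alikes. Next I'll segment the grey gauge's dial.

```bash
cat > h.py <<'E'
import numpy as np,cv2
from station import bot,vision
def ray(c,uv):
    K=c["mtx"];k=c["k1"];E=c["extrinsics"]
    d=cv2.undistortPoints(np.array([[uv]],float),K,np.array([k,0,0,0,0.]))[0,0]
    R=E[:3,:3];return -R.T@E[:3,3],R.T@np.array([d[0],d[1],1])
def onz(c,uv,z):
    o,d=ray(c,uv);return o+d*(z-o[2])/d[2]
def px(c,p):
    E=c["extrinsics"];r=cv2.projectPoints(np.array([p],float),cv2.Rodrigues(E[:3,:3])[0],E[:3,3],c["mtx"],np.array([c["k1"],0,0,0,0.]))[0];return r[0,0]
def rectify(c,ctr,z,half=.045,n=400):
    # top-down patch at height z: column grows with -y, row grows with -x (x up, y left)
    q=[(ctr[0]+a*half,ctr[1]+b*half,z) for a,b in((1,1),(1,-1),(-1,-1),(-1,1))]
    s=np.float32([px(c,p) for p in q]);H=cv2.getPerspectiveTransform(s,np.float32([[0,0],[n,0],[n,n],[0,n]]))
    return cv2.warpPerspective(c["color"],H,(n,n),flags=cv2.INTER_CUBIC)
def dial(c,uv,z=.084):
    im=c["color"];g=im.min(2).astype(np.uint8)
    x,y=map(int,uv);r=28;m=np.zeros_like(g);s=np.s_[y-r:y+r,x-r:x+r]
    m[s]=(g[s]>150)*255
    cs=max(cv2.findContours(m,cv2.RETR_EXTERNAL,cv2.CHAIN_APPROX_NONE)[0],key=cv2.contourArea)
    P=np.array([onz(c,p[0],z)[:2] for p in cv2.convexHull(cs).astype(float)])
    return np.array(cv2.minEnclosingCircle(P.astype(np.float32))[0]),cv2.minEnclosingCircle(P.astype(np.float32))[1]
E
python3 - <<'E'
from h import *
cs={n:vision.camera(n) for n in("scene","top")}
out=[]
for n,uv in(("scene",(253,222)),("top",(369,167))):
    p,r=dial(cs[n],uv);print(n,p,r)
    out.append(rectify(cs[n],p,.083))
    r_=14 if n=="top" else 0
cv2.imwrite("pics/rect.png",np.hstack(out)[:,:,::-1])
E
```

```text
scene [ 0.56491429 -0.13746101] 0.02783760242164135
top [ 0.56268424 -0.138522  ] 0.030254794284701347
```

View pics/rect.png

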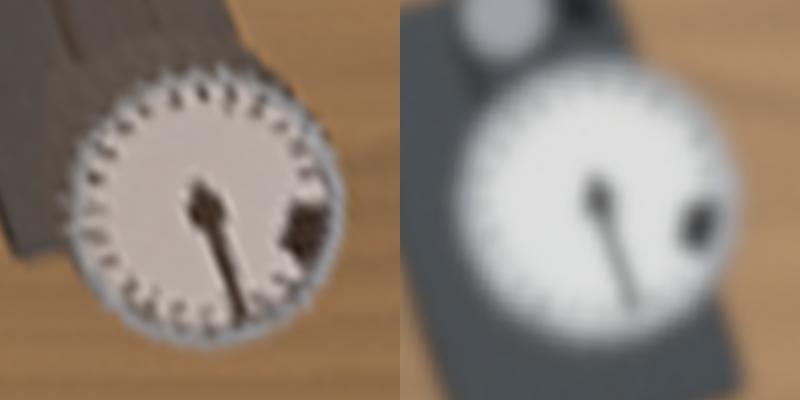

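Rectified patch: in the left (scene) half the centre is (205,208), the needle tip (240,318) and the bar (305,230), so the turn is about 1.04 rad. The right (top) half gives about 1.0 rad. Both views agree on the centre, about (0.563, -0.1385). I'll grip and turn.

```bash
cat >> h.py <<'E'
def down(psi):
    c,s=np.cos(psi),np.sin(psi);return np.array([[c,s,0],[s,-c,0],[0,0,-1.]])
def turn(C,delta,zt=.051):
    """grip at C, turn the bezel by delta (ccw +), release, lift"""
    best=min((abs(j0[5])+abs(j1[5]),psi) for psi in np.arange(-3.1,3.1,.1)
      for j0,j1 in[(bot.ik([*C,.15],down(psi)),bot.ik([*C,.15],down(psi+delta)))] if j0 is not None and j1 is not None)[1]
    bot.move_to([*C,.15],down(best)); bot.servo_line([*C,zt],feed=.12)
    s=bot.read_state();print("before",s["contact_force"].round(1) if hasattr(s["contact_force"],"round") else s["contact_force"],s["tcp_pos"])
    bot.set_gripper(.05,grasp_force=25); s=bot.read_state();print("grip",s["finger_gap"],s["finger_force"],s["contact_force"],s["joints"][5])
    j=np.array(s["joints"]);q=bot.ik([*C,zt],down(best+delta));bot.movej(q)
    s=bot.read_state();print("turned",s["finger_gap"],s["contact_force"],s["joints"][5],s["tcp_pos"],s["torque"])
    bot.wait(.2);bot.set_gripper(.085);bot.servo_line([*C,.15],feed=.15)
    print("clock",bot.read_state()["clock"])
E
python3 - <<'E'
from h import *
turn((.563,-.1385),-1.03)
# step aside to look
bot.move_to([.45,.12,.22],down(0))
cs={n:vision.camera(n) for n in("scene","top")}
cv2.imwrite("pics/rect2.png",np.hstack([rectify(cs[n],(.563,-.1385),.083) for n in cs])[:,:,::-1])
print(bot.read_state()["clock"])
E
```

```text
before [ 0.8 -0.5  0.4] [ 0.56363164 -0.1385586   0.05204358]
grip 0.06323828657356712 29.1512668132782 [2.29969947 1.08919655 3.47175754] 0.06618696115397066
turned 0.0634950432622671 [2.1019473  0.9162743  5.00251604] -0.9635212227356024 [ 0.56398491 -0.138467    0.05231607] [ 0.41583287 -0.59787588 -0.03847039]
clock 6.4917
8.2083
```

View pics/rect2.png

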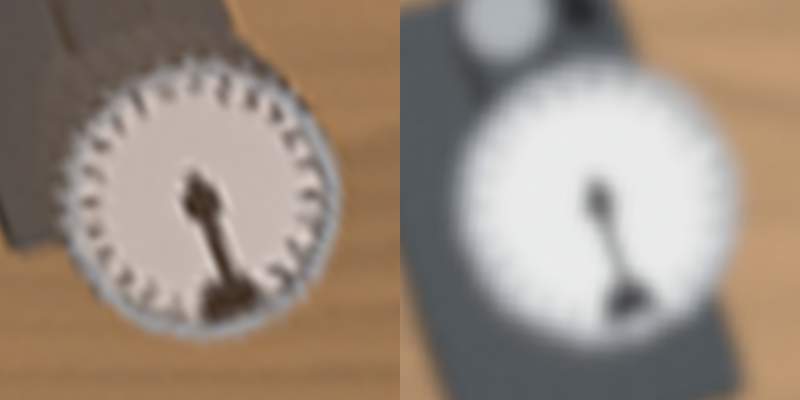

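The bar now lies under the needle tip: about (230,299) in the left half and (629,302) in the right. I'll measure what error is left.

```bash
python3 - <<'E'
import cv2,numpy as np
def an(v): return np.degrees(np.arctan2(v[0],v[1]))
for half in(0,1):
  R=[]
  for f in("rect","rect2"):
    im=cv2.imread(f"pics/{f}.png")[:,400*half:400*half+400];g=cv2.cvtColor(im,cv2.COLOR_BGR2GRAY)
    Y,X=np.mgrid[:400,:400]
    # dial centre from white region
    m=((im.min(2)>(150 if half==0 else 190))*255).astype(np.uint8)
    c=max(cv2.findContours(m,0,1)[0],key=cv2.contourArea);(cx,cy),_,_=cv2.fitEllipse(cv2.convexHull(c))
    r=np.hypot(X-cx,Y-cy);w=np.clip((130 if half==0 else 190)-g.astype(float),0,None)
    def cen(mask): ww=w*mask; return np.array([(ww*X).sum(),(ww*Y).sum()])/ww.sum()
    a=np.degrees(np.arctan2(X-cx,Y-cy))
    tail=(r<45)&(Y<cy+15)
    ndl=cen((r>35)&(r<72)&(abs(a-18)<18)) 
    hub=cen(r<32)
    bar=cen((r>84)&(r<118)&(abs(a-(78 if f=="rect" else 18))<22))
    print(half,f,"c",round(cx),round(cy),"hub",hub.round(1),"needle(c)",an(ndl-[cx,cy]).round(1),"needle(hub)",an(ndl-hub).round(1),"bar",an(bar-[cx,cy]).round(1),bar.round(1))
E
```

```text
0 rect c 201 204 hub [205.8 210.8] needle(c) 21.8 needle(hub) 19.7 bar 74.7 [301.4 231.2]
0 rect2 c 199 199 hub [201.6 203.5] needle(c) 20.5 needle(hub) 19.5 bar 17.2 [229.4 296.9]
1 rect c 198 203 hub [200.1 203.7] needle(c) 19.0 needle(hub) 17.1 bar 77.5 [298.4 225.2]
1 rect2 c 200 204 hub [200.  204.7] needle(c) 17.1 needle(hub) 17.3 bar 16.0 [228.  301.5]
```

Three of the four readings suggest a small overshoot of 0.02–0.04 rad. There is time for one small correction, and then I'll check again.

```bash
python3 - <<'E'
from h import *
turn((.563,-.1385),.028)
bot.move_to([.45,.12,.22],down(0))
cs={n:vision.camera(n) for n in("scene","top")}
cv2.imwrite("pics/rect3.png",np.hstack([rectify(cs[n],(.563,-.1385),.083) for n in cs])[:,:,::-1])
print(bot.read_state()["clock"])
E
```

```text
before [-0.3  0.4  0.1] [ 0.56364714 -0.13848563  0.05208684]
grip 0.06304018855621758 29.228754937648773 [1.16731411 0.94229345 2.93692875] -0.03375104963262514
turned 0.0638834437228105 [1.40940974 0.82442275 4.92748332] -0.006208108080560548 [ 0.56407887 -0.13847753  0.05234447] [ 0.42111202 -0.76516399  0.04235405]
clock 12.2333
13.45
```

View pics/rect3.png

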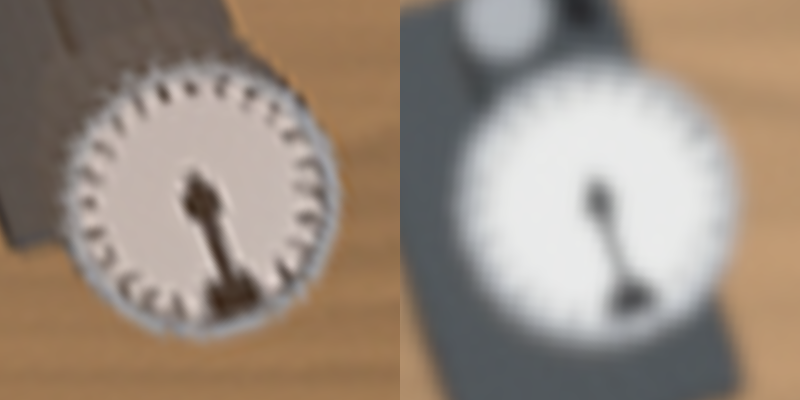

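The bar, at about (233,297) in the left half and (632,300) in the right, is centred under the needle tip. The arm is clear, so I'm handing in.

```bash
python3 -c "
from station import bot
print(bot.close_job())"
```

```text
the job is handed in; nothing more can be done
None
```

I turned the large gauge's bezel clockwise by about 1.0 rad, so its broad zero mark now sits under the needle tip by eye in both camera views. I let go, never moved to the smaller gauge, and handed the job in at about 13.5 s; the hand-in call returned no verdict.

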